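# Fit the lid of a press-to-run grinder and hold it down

## Robot

A 7-joint arm with a two-finger parallel gripper is mounted at the origin on the work surface. World frame = base frame: x ahead of the robot, y to its left, z up, the work surface at z = 0. Lengths are in m, angles in rad, forces in N, time in s.
With the tool pointing down it reaches from about 0.425 to 0.975 m from the base axis. Payload 16.7 kg.
Tool frame: the origin (TCP) lies midway between the tips of the shut fingers; the grasp point (between the pads) lies 19 mm behind it; z points along the fingers, y is the direction in which the jaws open and shut (so a half turn about z gives the same grasp; the last joint's range is limited). The gripper opens to 85 mm and grips with 20 to 120 N. Pads are 22 mm wide; open, the fingers measure 114 mm over their backs; the gripper's body (76 mm by 85 mm) begins 54 mm behind the grasp point. The pads swing forward as they close: fully open they stand 13 mm farther back than shut.
Start: joints at [1.181, 0.426, 0.074, 1.606, -0.034, 1.111, -0.067], TCP at [0.16, -0.656, 0.231] pointing down, gripper open.
Joint ranges: [-2.85, 2.85], [-0.5, 2.14], [-1.23, 1.37], [0.21, 2.46], [-1.02, 4.16], [0.16, 2.05], [-2.73, 2.73]. Speed limits (rad/s): [1.89, 1.89, 2.39, 2.39, 3.01, 3.01, 3.01].

## Interface

Orientations are given as a unit quaternion [x, y, z, w].
In Python, from plant import manip gives the robot as it stands.
- The arm moves only by the shell command python3 -m jog 'ROWS' [FORCE]. ROWS is JSON, one flat list of numbers, 7 for each row, row after row: the opening, from 0 (shut) to 1 (fully open), then the shift along the tool's x, y, z each as a share of 0.2 m, from -1 to 1, then the turn, a rotation vector about the tool's x, y, z each as a share of 45 degrees, from -1 to 1. A call has 1 to 20 rows; each row is the pose to reach, as a shift and turn from the pose measured when the call began, along the tool's axes at that moment; what a row does not reach only later rows make up. A row lasts 1/8 s, in which the tool goes at most 62.5 mm and 10.7 degrees, less where a joint would pass 70% of its speed; a pose out of reach is approached as far as the arm can. A call with a number of a shift or a turn outside -1 to 1 is refused whole. A call with a gripper value outside its range is refused whole. The fingers move at their own pace and stop on an object; FORCE is the grip in N (left out, the last holds). Time passes only in rows, so rows that repeat a pose let the fingers close. It gives the time, the measured TCP pose, the force and the opening at its end, in the units of the state.
- manip.observe(): the state, without advancing time (a new reading comes with each control period).
- manip.camera(name): name is "scene" or "top" or "wrist"; returns a dict with "image" (400x640x3 uint8, red, green, blue), "fx", "fy", "cx", "cy" (pixels), "R" (3x3) and "t" (3): a world point X has camera coordinates R X + t. Camera axes: x right, y down, z forward; pixel columns grow to the right and rows downward; lengths in m; the calibration is good to about 2 mm. A picture is of the moment at which its call begins. There is no depth.
- manip.close_job(): hands the job in, once; it reports no verdict.
The state is a dict: "time": time; "q": joint angles; "dq": joint speeds; "joint_efforts": joint torques, N m; "tool_pos": TCP position; "orientation": TCP orientation; "ft_force": force on the tool from outside, world axes, zero at the start; "torque": the same for the moment, N m; "opening": opening from 0.0 (shut) to 1.0 (fully open).
Only numpy, scipy, OpenCV 4.12 (cv2) and the standard library are available. Lean on these libraries where they do the work, as an engineer would, in place of code of your own. Each camera call takes 0.05 s, during which the arm holds its last target. There are 200 camera calls.

## Task

Try out the donated press-to-run grinder on the desk: pick up its lid by the knurled collar, set it over the grinder's cup and turn it until the keyways inside drop over the pins, then push it fully home against the spring ring. The grinder only runs while the lid is pressed, so finish while still holding the lid pushed down, without letting go; leave the mug, the jar and the brush where they are.

Things in the scene. Friction and masses are not known exactly. Their poses are not given: they have to be found in the camera images.
- grinder: Cordless grinder base, round, aluminium with a black shoulder, held to the desk by suction feet. Origin: centre of its underside on the desk; z up along its axis; its x axis says nothing about the pins' angle. Housing 96 mm dia (100 mm at the foot); the shoulder is 95 mm above the desk. An open steel cup with a blade stands up from it on the axis.
- cup_rim (a point): Centre of the cup's rim, on the grinder's axis, 122 mm above the desk. The cup is 58 mm in outside diameter and rises 27 mm from the shoulder; its top 7 mm taper to 53 mm. The lid goes over it.
- pin_tops (a point): Point on the grinder's axis level with the top of the pins, 112 mm above the desk. Four round pins, 6 mm dia, stick out 5 mm from the cup's side at 90 degree steps, their top edges 10 mm below the rim. Their angle differs each time and is not given here.
- switch_ring (a joint): Grey ring, 76 mm dia, round the foot of the cup below the pins; the lid's lower edge presses it down. 0 = up (its top 103 mm above the desk), 0.005 m = fully pressed, at its stop (98 mm above the desk). Spring: 3.6 N at the start of the travel, 8.1 N at the stop; springs back when let go. The lid's weight does not move it.
- lid_center (a point): The lid: loose, black and grey, about 150 g, starts upright on the desk, open end down. Point on its axis half-way up, 36.5 mm above its lower edge; 73 mm tall; z to its top. Lower 29 mm: plain skirt, 76 mm dia. Upper 44 mm: straight knurled grey collar, 62 mm dia, to be gripped from above. With the lid home this point is 134.5 mm above the desk.
- lid_mouth (a point): Centre of the lid's open lower edge. Bore 61.6 mm dia, 26 mm deep, fits over the cup. In its wall four keyways, 13 mm wide, full depth, at 90 degree steps, hidden, unmarked outside. They pass the pins within about 3 degrees: press lightly (about 5 N) and turn, at most a quarter turn either way. Lower edge above the desk: 112 mm on the pins, then drops to 103 (on the ring), home 98.
- mug: White mug, 80 mm dia, 92 mm tall, origin at the centre of its underside. Bystander.
- jar: Closed glass jar with a steel cap, 72 mm dia, 98 mm tall, origin at the centre of its underside. Bystander.
- brush: Small cleaning brush lying flat, 150 mm long along its x axis, origin at its underside. Bystander.
There are look-alikes about, which are no part of the job. Leave any blue look-alike of the part that bears lid_center alone. Leave any green or pink look-alike of the grinder alone.

How it is judged:
By the outcome, as a careful person would: the job done as asked, in the order asked, and still so for the second after the job is handed in, while the arm keeps its last pose, push and grip.
It also fails if it takes over 58 s, if anything falls off the work surface, if the arm or the gripper's body presses on something with over 40 N, if the wrist force passes 120 N, or if a joint passes its speed limit or range.

## Working session

There is one attempt and no reset: what is moved stays moved. The work goes in short steps, Python scripts to look and compute and a shell command to move; the robot and the scene stay as the last step left them, time stands still between calls to the robot, and variables do not carry over. Pictures are saved under pics/ and viewed, about 8 in all and at most 12, crops included, and the job is handed in when it is done.

```bash
ls; mkdir -p pics
cat > h.py <<'E'
import numpy as np,cv2,json
from plant import manip
from scipy.spatial.transform import Rotation as R
def ray(c,u,v,z):
    Rm=np.array(c["R"]);t=np.array(c["t"]);o=-Rm.T@t
    d=Rm.T@np.array([(u-c["cx"])/c["fx"],(v-c["cy"])/c["fy"],1]);return o+d*(z-o[2])/d[2]
def proj(c,X):
    p=np.array(c["R"])@np.array(X)+np.array(c["t"]);return c["fx"]*p[0]/p[2]+c["cx"],c["fy"]*p[1]/p[2]+c["cy"]
def save(c,n): cv2.imwrite("pics/"+n,cv2.cvtColor(c["image"],cv2.COLOR_RGB2BGR))
E
python3 - <<'E'
from h import *
import pickle
s=manip.observe();print({k:np.round(v,3).tolist() for k,v in s.items()})
a=manip.camera("scene");b=manip.camera("top");save(a,"s0.png");save(b,"t0.png")
pickle.dump((a,b),open("c0.pkl","wb"))
for c in(a,b):print(c["fx"],c["cx"],c["cy"],(-np.array(c["R"]).T@np.array(c["t"])).round(3),np.round(c["R"],2).tolist())
E
```

```text
pics
{'time': 0.0, 'q': [1.181, 0.427, 0.074, 1.607, -0.034, 1.111, -0.067], 'dq': [0.0, -0.001, 0.003, 0.002, -0.0, -0.001, 0.001], 'joint_efforts': [-0.0, -94.984, 3.761, -46.354, 0.019, 0.01, -0.0], 'tool_pos': [0.16, -0.655, 0.231], 'orientation': [0.993, 0.12, -0.0, -0.001], 'ft_force': [-0.091, 0.321, -0.241], 'torque': [0.003, 0.01, 0.017], 'opening': 1.0}
478.2093124757735 330.64970945344413 196.0338901286426 [ 1.162 -0.155  1.075] [[0.4, 0.92, -0.01], [0.77, -0.34, -0.54], [-0.49, 0.21, -0.84]]
459.6351721641242 329.2164416400113 208.93364732349823 [0.404 0.095 1.343] [[-0.01, -1.0, 0.02], [-0.99, 0.01, -0.15], [0.15, -0.03, -0.99]]
```

View pics/s0.png

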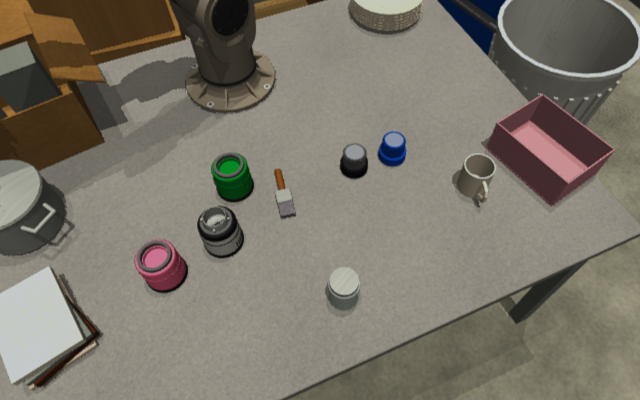

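View pics/t0.png

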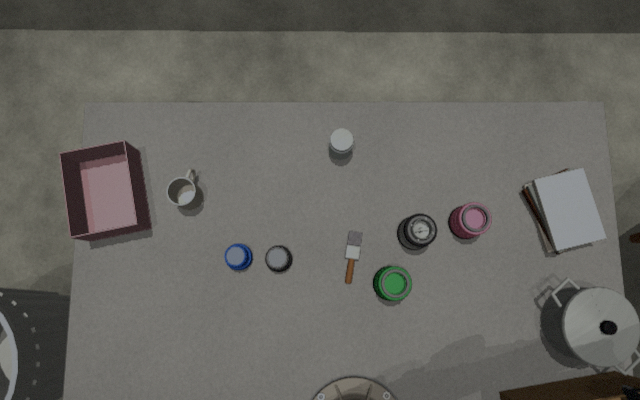

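The scene view shows the black and grey lid at about (354,160) and the blue look-alike at (392,148). The aluminium/black grinder is at (220,230), with the green one at (232,175) and the pink one at (162,265). In the top view the lid is at (278,258) and the grinder at (418,231). Next I'll enlarge both to confirm and measure.

Run:
```python
from h import *
import pickle
a,b=pickle.load(open("c0.pkl","rb"))
def crop(c,u,v,r=32,k=6): return cv2.resize(c["image"][v-r:v+r,u-r:u+r],None,fx=k,fy=k,interpolation=cv2.INTER_CUBIC)
m=np.vstack([np.hstack([crop(b,268,258,32,4),crop(b,418,231,32,4)]),np.hstack([crop(a,366,156,32,4),crop(a,220,230,32,4)])])
cv2.imwrite("pics/crop.png",cv2.cvtColor(np.clip(m*1.5,0,255).astype(np.uint8),cv2.COLOR_RGB2BGR))
for n,c in(("scene",a),("top",b)):
  for nm,(u,v),z in(("lid",(354,160) if n=="scene" else (278,258),.05),("grinder",(220,230) if n=="scene" else(418,231),.08)):
    print(n,nm,ray(c,u,v,z).round(3))
```

```text
scene lid [0.482 0.202 0.05 ]
scene grinder [ 0.558 -0.186  0.08 ]
top lid [0.469 0.206 0.05 ]
top grinder [ 0.539 -0.183  0.08 ]
```

View pics/crop.png

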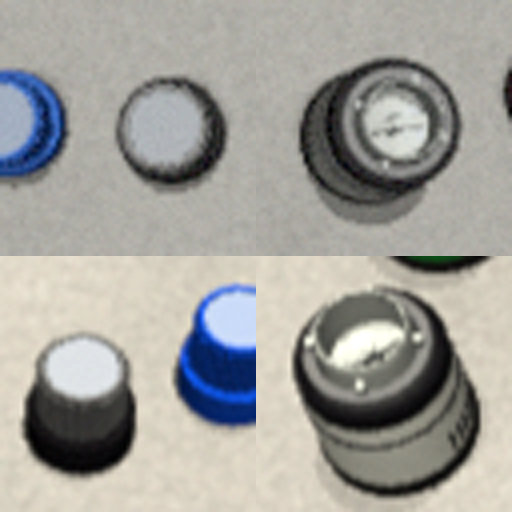

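The crop confirms the lid (grey collar, black skirt, not blue) and the grinder (aluminium, black shoulder, steel cup, with pins visible as bright dots). I'll cast rays for the lid's top disc (z=0.073) and the cup rim (z=0.122).

Run:
```python
from h import *
import pickle
a,b=pickle.load(open("c0.pkl","rb"))
def blob(c,u,v,z,thr,r=16):
    g=cv2.cvtColor(c["image"],cv2.COLOR_RGB2GRAY)[v-r:v+r,u-r:u+r]
    n,l,st,ce=cv2.connectedComponentsWithStats((g>thr).astype(np.uint8)); i=l[r,r]
    p=ce[i]+[u-r,v-r];print(g[r,r],st[i],p.round(1),ray(c,*p,z).round(4))
blob(b,277,257,.073,105);blob(a,355,152,.073,115)
print("cup",ray(b,420.6,230,.122).round(4),ray(a,214.5,218,.122).round(4))
s=manip.observe();print(R.from_quat(s["orientation"]).as_matrix().round(3).tolist())
```

```text
122 [  7   8  18  18 251] [276.8 257.3] [0.4699 0.2074 0.073 ]
150 [  0   0  32  32 658] [355.  146.9] [0.4587 0.2149 0.073 ]
cup [ 0.5369 -0.1812  0.122 ] [ 0.5485 -0.1868  0.122 ]
[[0.971, 0.237, -0.0], [0.237, -0.971, 0.001], [-0.0, -0.001, -1.0]]
```

```bash
python3 -m jog '[1,0.5,-0.4,-0.2,0,0,0, 1,1,-0.77,-0.3,0,0,0, 1,1,-0.77,-0.3,0,0,0, 1,1,-0.77,-0.3,0,0,0, 1,1,-0.77,-0.3,0,0,0, 1,1,-0.77,-0.3,0,0,0]'; python3 -m jog '[1,1,-0.77,0,0,0,0, 1,1,-0.77,0,0,0,0, 1,1,-0.77,0,0,0,0, 1,1,-0.77,0,0,0,0, 1,1,-0.77,0,0,0,0]'
python3 - <<'E'
from h import *
s=manip.observe();print({k:np.round(s[k],3).tolist() for k in("time","q","tool_pos","orientation")})
c=manip.camera("wrist");save(c,"w1.png");print(c["fx"],(-np.array(c["R"]).T@np.array(c["t"])).round(3),np.round(c["R"],2).tolist());print(proj(c,[.537,-.181,.122]))
E
```

```text
time: 0.85
tool_pos: [0.3181, -0.4581, 0.2909]
orientation: [0.993, 0.12, -0.0, -0.0]
ft_force: [-0.2, 0.3, -0.6]
opening: 0.997
time: 1.48
tool_pos: [0.4775, -0.2583, 0.2903]
orientation: [0.992, 0.122, -0.0, -0.001]
ft_force: [0.1, 0.0, 0.5]
opening: 1.003
{'time': 1.475, 'q': [0.568, 0.172, -0.215, 1.819, 0.038, 1.157, -0.985], 'tool_pos': [0.478, -0.258, 0.29], 'orientation': [0.992, 0.122, -0.0, -0.001]}
347.80592475072183 [ 0.554 -0.24   0.434] [[0.24, -0.97, -0.0], [-0.92, -0.23, 0.31], [-0.3, -0.07, -0.95]]
(np.float64(248.6666974321719), np.float64(94.05706340114527))
```

View pics/w1.png

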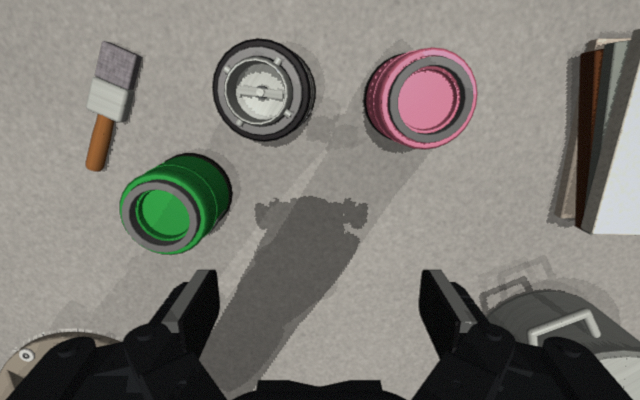

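The wrist view shows the grinder at about (262,90), with four pins near (227,70), (281,63), (288,114) and (239,123). Next I'll fit the grey ring's edge (76 mm at z=0.103) and the pins.

```bash
cat > grind.py <<'E'
from h import *
def grinder(c,u0,v0,seed):
    g=cv2.cvtColor(c["image"],cv2.COLOR_RGB2GRAY).astype(float)
    # radial search in world on plane z=.103: outward from seed, last strong bright->dark edge near r=38
    pts=[]
    for th in np.linspace(0,2*np.pi,120,endpoint=False):
        rs=np.arange(.030,.046,.0004)
        val=[]
        for r in rs:
            u,v=proj(c,[seed[0]+r*np.cos(th),seed[1]+r*np.sin(th),.103])
            val.append(cv2.getRectSubPix(g.astype(np.float32),(1,1),(u,v))[0,0])
        val=cv2.GaussianBlur(np.array(val,np.float32)[:,None],(1,5),0)[:,0]
        d=np.diff(val);i=d.argmin()
        if d[i]<-2: pts.append(seed[:2]+rs[i]*np.array([np.cos(th),np.sin(th)]))
    P=np.array(pts);
    for _ in range(4):
        A=np.c_[2*P,np.ones(len(P))];x=np.linalg.lstsq(A,(P**2).sum(1),rcond=None)[0]
        r=np.sqrt(x[2]+x[0]**2+x[1]**2);e=np.hypot(*(P-x[:2]).T)-r
        k=abs(e)<max(.0008,1.5*np.median(abs(e)));P=P[k]
    return x[:2],r,len(P)
E
python3 - <<'E'
from grind import *
import pickle
c=manip.camera("wrist");pickle.dump(c,open("c1.pkl","wb"))
seed=ray(c,259,92.5,.109);print("seed",seed.round(4))
for _ in range(2):
    x,r,n=grinder(c,0,0,seed);print(x.round(4),round(r,4),n);seed=x
for p in((227,70),(281,63),(288,114),(239,123)):
    d=ray(c,*p,.111)[:2]-x;print(np.hypot(*d).round(4),np.degrees(np.arctan2(d[1],d[0])).round(1))
im=cv2.resize(c["image"][40:150,200:330],None,fx=5,fy=5,interpolation=cv2.INTER_CUBIC)
for R0,z in((.038,.103),(.0265,.122),(.029,.115)):
    for th in np.linspace(0,6.28,60):
        u,v=proj(c,[x[0]+R0*np.cos(th),x[1]+R0*np.sin(th),z]);cv2.circle(im,(int((u-200)*5+2),int((v-40)*5+2)),1,(255,0,0),-1)
cv2.imwrite("pics/w1c.png",im[:,:,::-1])
E
```

```text
seed [ 0.5385 -0.1896  0.109 ]
[ 0.5401 -0.1864] 0.0375 102
[ 0.5401 -0.1863] 0.0376 120
0.0287 69.3
0.0321 -33.1
0.0351 -112.4
0.033 164.0
```

View pics/w1c.png

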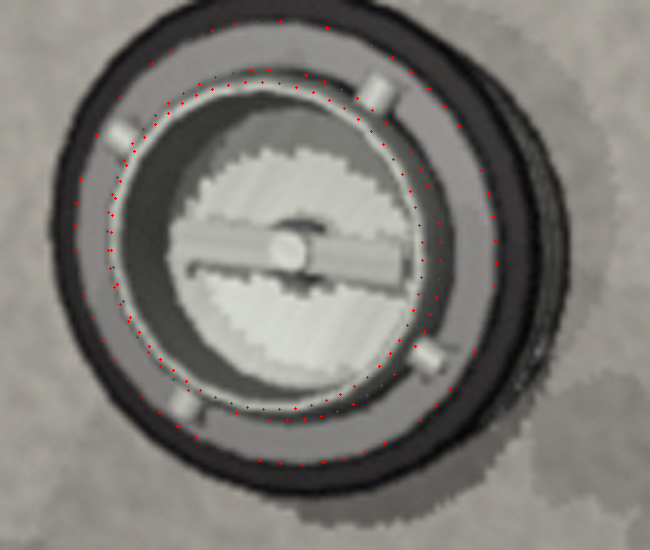

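The overlay fits, so the grinder axis is at about (0.540, -0.186) with a ring radius of 37.6 mm. Next I'll go to the lid, rotating 45° to clear the blue one and keep joint 7 near its centre.

```bash
python3 -m jog '[1,0.05,-0.3,0,0,0,0, 1,0.1,-0.6,0,0,0,0, 1,0.13,-0.98,0,0,0,0, 1,0.13,-0.98,0,0,0,0, 1,0.13,-0.98,0,0,0,0]'; python3 -m jog '[1,0.05,-0.3,0,0,0,-0.2, 1,0.1,-0.6,0,0,0,-0.4, 1,0.13,-0.98,0,0,0,-0.6, 1,0.13,-0.98,0,0,0,-0.8, 1,0.13,-0.98,0,0,0,-1,1,0.13,-0.98,0,0,0,-1,1,0.13,-0.98,0,0,0,-1]'
python3 - <<'E'
from h import *
import pickle
c=manip.camera("wrist");save(c,"w2.png");pickle.dump(c,open("c2.pkl","wb"))
s=manip.observe();print({k:np.round(s[k],4).tolist() for k in("time","q","tool_pos","orientation")})
print(proj(c,[.47,.207,.073]),proj(c,[.47,.207,0]))
E
```

```text
time: 2.2
tool_pos: [0.4537, -0.0667, 0.2906]
orientation: [0.993, 0.119, -0.001, -0.0]
ft_force: [0.3, -0.0, -0.3]
opening: 1.001
time: 3.08
tool_pos: [0.4332, 0.1284, 0.2906]
orientation: [0.873, 0.487, -0.001, -0.001]
ft_force: [-0.0, 0.5, -0.6]
opening: 0.999
{'time': 3.125, 'q': [0.1599, 0.0334, -0.5945, 1.9767, 0.019, 1.1385, -0.9942], 'tool_pos': [0.4331, 0.1288, 0.2906], 'orientation': [0.873, 0.4877, -0.0006, -0.0008]}
(np.float64(309.5924263617979), np.float64(83.39482465605005)) (np.float64(311.3201135870939), np.float64(84.6578743125092))
```

View pics/w2.png

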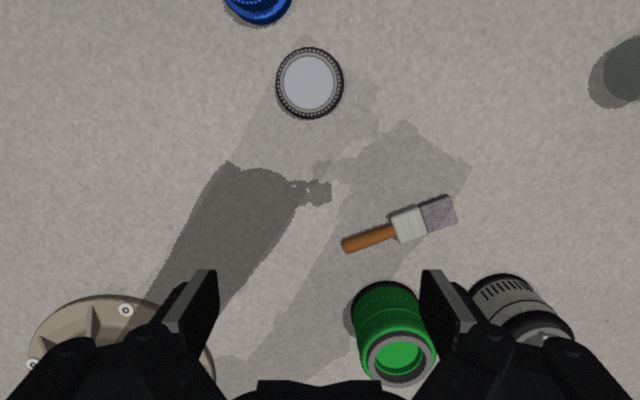

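The lid's top disc is at (309,83), within 1 px of the predicted point. Next: refine the centre and compute the shift.

Run:
```python
from h import *
import pickle
c=pickle.load(open("c2.pkl","rb"))
g=cv2.cvtColor(c["image"],cv2.COLOR_RGB2GRAY)[40:126,266:354]
print(g[43,43])
n,l,st,ce=cv2.connectedComponentsWithStats((g>g[43,43]-20).astype(np.uint8));i=l[43,43];p=ce[i]+[266,40]
X=ray(c,*p,.073);print(st[i],p,X.round(4))
s=manip.observe();M=R.from_quat(s["orientation"])
print("tool shift share",(M.inv().apply([X[0]-s["tool_pos"][0],X[1]-s["tool_pos"][1],.030-s["tool_pos"][2]])/.2).round(3))
```

```text
156
[  18   17   49   52 2012] [308.08200795  82.44880716] [0.4692 0.2085 0.073 ]
tool shift share [ 0.435 -0.053  1.303]
```

```bash
python3 -m jog '[1,0.3,-0.05,0.1,0,0,0, 1,0.435,-0.05,0.3,0,0,0, 1,0.435,-0.05,0.6,0,0,0, 1,0.435,-0.05,0.85,0,0,0, 1,0.435,-0.05,0.85,0,0,0]'
python3 - <<'E'
from h import *
s=manip.observe();M=R.from_quat(s["orientation"])
c=manip.camera("wrist");save(c,"w3.png");print(proj(c,[.4693,.2083,.073]))
print(s["tool_pos"],"shift",(M.inv().apply([.4693-s["tool_pos"][0],.2083-s["tool_pos"][1],.030-s["tool_pos"][2]])/.2).round(3))
print("tilt",M.as_matrix()[:,2].round(4))
E
```

```text
time: 3.75
tool_pos: [0.4681, 0.2069, 0.118]
orientation: [0.873, 0.487, -0.004, -0.001]
ft_force: [1.0, -0.9, 0.4]
opening: 1.002
(np.float64(320.4342441799351), np.float64(229.84385884773425))
[0.46814212 0.20693218 0.11797233] shift [0.011 0.004 0.44 ]
tilt [-0.0076 -0.0012 -1.    ]
```

View pics/w3.png

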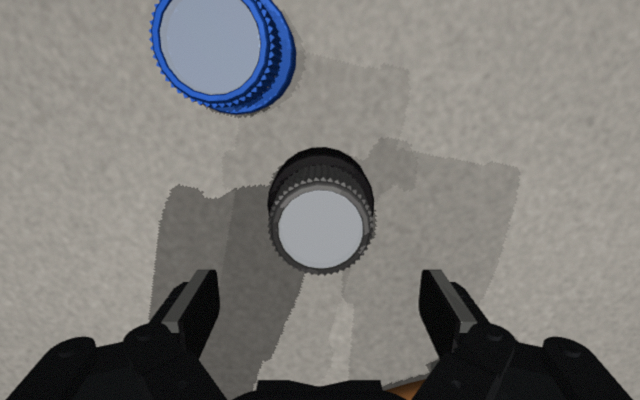

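The lid's top is at (321,229) and the prediction was (320,230), centred between the fingers. I'll descend and grip.

```bash
python3 -m jog '[1,0.011,0.004,0.1,0,0,0, 1,0.011,0.004,0.25,0,0,0, 1,0.011,0.004,0.38,0,0,0, 1,0.011,0.004,0.44,0,0,0, 1,0.011,0.004,0.44,0,0,0, 1,0.011,0.004,0.44,0,0,0]'; python3 -m jog '[0.5,0,0,0,0,0,0,0.3,0,0,0,0,0,0,0.3,0,0,0,0,0,0,0.3,0,0,0,0,0,0,0.3,0,0,0,0,0,0,0.3,0,0,0,0,0,0,0.3,0,0,0,0,0,0]' 70
python3 - <<'E'
from h import *
s=manip.observe();print({k:np.round(s[k],4).tolist() for k in("time","q","tool_pos","orientation","ft_force","torque","opening")}, R.from_quat(s["orientation"]).as_matrix().round(4)[:,2])
E
```

```text
time: 4.55
tool_pos: [0.4717, 0.2096, 0.0335]
orientation: [0.873, 0.487, -0.001, -0.001]
ft_force: [-0.6, 0.9, 0.5]
opening: 0.999
time: 5.42
tool_pos: [0.4724, 0.2099, 0.0348]
orientation: [0.873, 0.487, -0.0, -0.001]
ft_force: [-3.9, -3.3, 18.5]
opening: 0.713
{'time': 5.425, 'q': [-0.097, 0.4981, -0.541, 2.0804, 0.4073, 0.6663, -1.4635], 'tool_pos': [0.4724, 0.2099, 0.0348], 'orientation': [0.8735, 0.4869, -0.0002, -0.0006], 'ft_force': [-3.8894, -3.2517, 18.5301], 'torque': [-0.468, 0.9309, -0.0312], 'opening': 0.7128} [-1.e-03  9.e-04 -1.e+00]
```

Gripped at opening 0.713 (about 61 mm, which matches the collar). I'll lift, then measure the lid's offset in the hand from the wrist view.

```bash
python3 -m jog '[0.3,0,0,-0.05,0,0,0,0.3,0,0,-0.2,0,0,0,0.3,0,0,-0.45,0,0,0,0.3,0,0,-0.7,0,0,0,0.3,0,0,-0.85,0,0,0,0.3,0,0,-0.85,0,0,0,0.3,0,0,-0.85,0,0,0,0.3,0,0,-0.85,0,0,0]'
python3 - <<'E'
from h import *
import pickle
c=manip.camera("wrist");save(c,"w4.png");pickle.dump(c,open("c4.pkl","wb"))
s=manip.observe();M=R.from_quat(s["orientation"]);tp=np.array(s["tool_pos"])
print({k:np.round(s[k],4).tolist() for k in("time","tool_pos","orientation","ft_force","torque","opening")})
z=tp[2]-.0348+.073
print("proj of tcp axis at lid top",proj(c,[tp[0],tp[1],z]))
E
```

```text
time: 6.42
tool_pos: [0.472, 0.2095, 0.2038]
orientation: [0.873, 0.487, -0.001, -0.001]
ft_force: [0.9, 0.3, -1.0]
opening: 0.711
{'time': 6.475, 'tool_pos': [0.4721, 0.2095, 0.2039], 'orientation': [0.8734, 0.487, -0.001, -0.0008], 'ft_force': [0.2224, -0.0291, -1.7921], 'torque': [0.0284, 0.0021, 0.06], 'opening': 0.7142}
proj of tcp axis at lid top (np.float64(319.6015634556856), np.float64(322.91245452827184))
```

View pics/w4.png

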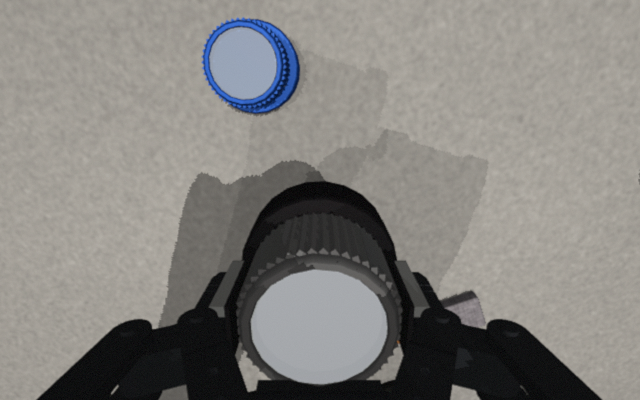

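The lid is held upright between the pads, with its top disc spanning u 249–388 and v from about 267. I'll fit a circle to its edge on the lid-top plane.

```bash
cat > lidfit.py <<'E'
from h import *
def lidfit(c,s,off=.0382,vmax=372):
    M=R.from_quat(s["orientation"]);tp=np.array(s["tool_pos"]);z=tp[2]+off
    g=cv2.cvtColor(c["image"],cv2.COLOR_RGB2GRAY);m=(g>115).astype(np.uint8)
    n,l,st,ce=cv2.connectedComponentsWithStats(m);i=l[325,318]
    cs=max(cv2.findContours((l==i).astype(np.uint8),cv2.RETR_EXTERNAL,cv2.CHAIN_APPROX_NONE)[0],key=len)[:,0]
    print("gray",g[325,318],st[i]);P=np.array([ray(c,u,v,z)[:2] for u,v in cs if v<vmax])
    for _ in range(4):
        A=np.c_[2*P,np.ones(len(P))];x=np.linalg.lstsq(A,(P**2).sum(1),rcond=None)[0]
        r=np.sqrt(x[2]+x[0]**2+x[1]**2);e=np.hypot(*(P-x[:2]).T)-r;P=P[abs(e)<max(.0006,2*np.median(abs(e)))]
    d=M.inv().apply([x[0]-tp[0],x[1]-tp[1],0])
    print("c",x[:2].round(4),"r",r.round(4),"resid",e.std().round(5),"lid in tool xy",d.round(4),len(P));return d
if __name__=="__main__":
    import pickle
    c=pickle.load(open("c4.pkl","rb"));s=manip.observe();d=lidfit(c,s)
    M=R.from_quat(s["orientation"]);o=M.apply([d[0],d[1],0]);t=np.array([.5401,-.1863])
    print("now q",np.round(s["q"],3),"shift share to grinder",(M.inv().apply([*(t-np.array(s["tool_pos"])[:2]-o[:2]),0])/.2).round(3))
E
python3 lidfit.py
```

```text
gray 168 [  251   269   136   115 12234]
c [0.4702 0.2072] r 0.0244 resid 0.00014 lid in tool xy [-0.0029 -0.0004  0.    ] 274
now q [ 0.032  0.26  -0.66   1.953  0.187  0.992 -1.269] shift share to grinder [-1.49   1.332 -0.002]
```

```bash
python3 -m jog '[0.3,-0.15,0.13,0,0,0,0,0.3,-0.35,0.31,0,0,0,0,0.3,-0.55,0.49,0,0,0,0,0.3,-0.75,0.67,0,0,0,0,0.3,-0.75,0.67,0,0,0,0,0.3,-0.75,0.67,0,0,0,0]'; python3 -m jog '[0.3,-0.15,0.13,0,0,0,0,0.3,-0.35,0.31,0,0,0,0,0.3,-0.55,0.49,0,0,0,0,0.3,-0.74,0.66,0,0,0,0,0.3,-0.74,0.66,0,0,0,0,0.3,-0.74,0.66,0,0,0,0,0.3,-0.74,0.66,0,0,0,0]'
cat > st.py <<'E'
from h import *
s=manip.observe();M=R.from_quat(s["orientation"]);tp=np.array(s["tool_pos"]);o=M.apply([-.0029,-.0003,0])
e=np.array([.5401,-.1863])-tp[:2]-o[:2]
print("t",s["time"],"tcp",tp.round(4),"mouth z",(tp[2]-.0348).round(4),"q7",round(s["q"][6],3),"F",np.round(s["ft_force"],1),"T",np.round(s["torque"],2),"op",round(s["opening"],3))
print("axis",M.as_matrix()[:,2].round(4),"yaw",np.degrees(np.arctan2(*M.as_matrix()[1::-1,0])).round(1),"xy err world mm",(e*1e3).round(1),"shift share",(M.inv().apply([*e,0])/.2).round(4))
E
python3 st.py
```

```text
time: 7.22
tool_pos: [0.5069, 0.0118, 0.2031]
orientation: [0.873, 0.487, -0.001, -0.001]
ft_force: [1.4, 1.1, -1.3]
opening: 0.706
time: 8.1
tool_pos: [0.5415, -0.1817, 0.2028]
orientation: [0.873, 0.488, -0.001, -0.001]
ft_force: [0.6, 1.5, -0.9]
opening: 0.708
t 8.1 tcp [ 0.5415 -0.1817  0.2028] mouth z 0.168 q7 -0.481 F [ 0.6  1.5 -0.9] T [ 0.07 -0.07 -0.03] op 0.708
axis [-0.0037  0.0013 -1.    ] yaw 58.4 xy err world mm [ 0.3 -2.3] shift share [-0.0089  0.0074 -0.    ]
```

```bash
python3 -m jog '[0.3,-0.009,0.007,0.05,0,0,0,0.3,-0.009,0.007,0.1,0,0,0,0.3,-0.009,0.007,0.17,0,0,0,0.3,-0.009,0.007,0.17,0,0,0,0.3,-0.009,0.007,0.17,0,0,0]'; python3 st.py
python3 - <<'E'
from grind import *
import pickle
a,b=pickle.load(open("c0.pkl","rb"))
for c in(b,a):
    x=np.array([.5401,-.1863])
    for _ in range(3): x,r,n=grinder(c,0,0,x)
    print(x.round(4),r.round(4),n)
t=manip.camera("top");s=manip.camera("scene")
X=[.5401,-.1863]
out=[]
for c in(t,s):
    u,v=map(int,proj(c,[*X,.14]));im=cv2.resize(c["image"][v-35:v+35,u-35:u+35],None,fx=5.5,fy=5.5,interpolation=cv2.INTER_CUBIC);out.append(im)
cv2.imwrite("pics/p5.png",np.clip(np.hstack(out)*1.4,0,255).astype(np.uint8)[:,:,::-1])
E
```

```text
time: 8.72
tool_pos: [0.5417, -0.1839, 0.1688]
orientation: [0.873, 0.488, -0.001, -0.002]
ft_force: [0.5, -0.5, -0.6]
opening: 0.711
t 8.725 tcp [ 0.5417 -0.1839  0.1688] mouth z 0.134 q7 -0.497 F [ 0.5 -0.5 -0.6] T [ 0.01  0.02 -0.  ] op 0.711
axis [-0.0038  0.0014 -1.    ] yaw 58.4 xy err world mm [ 0.1 -0.1] shift share [-0.      0.0008 -0.    ]
[ 0.5414 -0.1865] 0.0376 99
[ 0.5427 -0.1871] 0.0374 87
```

View pics/p5.png

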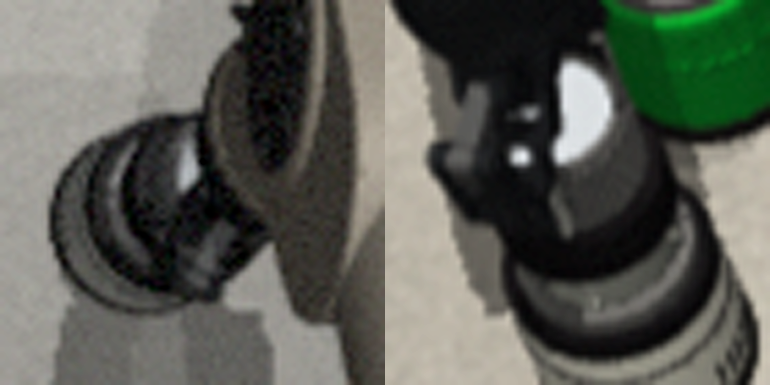

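The three cameras agree on the axis within 2–3 mm, averaging (0.5414, -0.1866), and the lid sits above the cup. I'll nudge 1 mm and descend over the cup.

```bash
sed -i 's/\[.5401,-.1863\]/[.5412,-.1866]/' st.py; python3 -m jog '[0.3,0.003,0.005,0.02,0,0,0,0.3,0.003,0.005,0.04,0,0,0,0.3,0.003,0.005,0.06,0,0,0,0.3,0.003,0.005,0.08,0,0,0,0.3,0.003,0.005,0.095,0,0,0,0.3,0.003,0.005,0.095,0,0,0]'; python3 st.py
```

```text
time: 9.57
tool_pos: [0.5429, -0.1839, 0.1499]
orientation: [0.873, 0.488, -0.001, -0.001]
ft_force: [0.6, 0.2, -1.8]
opening: 0.708
t 9.575 tcp [ 0.5429 -0.1839  0.1499] mouth z 0.1151 q7 -0.51 F [ 0.6  0.2 -1.8] T [0.05 0.03 0.02] op 0.708
axis [-0.0036  0.0013 -1.    ] yaw 58.4 xy err world mm [ 0.1 -0.4] shift share [-0.0012  0.0014 -0.    ]
```

```bash
python3 -m jog '[0.3,0,0,0.008,0,0,0,0.3,0,0,0.015,0,0,0,0.3,0,0,0.02,0,0,0,0.3,0,0,0.02,0,0,0]'; python3 st.py
```

```text
time: 10.07
tool_pos: [0.5431, -0.1839, 0.1466]
orientation: [0.873, 0.488, -0.001, -0.001]
ft_force: [-3.4, 0.5, 10.4]
opening: 0.712
t 10.075 tcp [ 0.5431 -0.1839  0.1466] mouth z 0.1118 q7 -0.512 F [-3.4  0.5 10.4] T [0.27 0.86 0.01] op 0.712
axis [-0.0031  0.001  -1.    ] yaw 58.4 xy err world mm [-0.1 -0.4] shift share [-0.0019  0.0006 -0.    ]
```

The lid rests on the pins (mouth at 111.8 mm against 112 expected). I'll turn slowly under light pressure, shifting to compensate for the 2.9 mm offset between the lid and tool axes.

```bash
python3 -m jog '[0.3,0,-0.0006,0.002,0,0,-0.055,0.3,0,-0.0012,0.002,0,0,-0.11,0.3,0,-0.0019,0.002,0,0,-0.165,0.3,0,-0.0025,0.002,0,0,-0.22,0.3,0,-0.0031,0.002,0,0,-0.275,0.3,0,-0.0037,0.002,0,0,-0.33]'; python3 st.py
```

```text
time: 10.82
tool_pos: [0.5428, -0.1836, 0.1467]
orientation: [0.802, 0.597, -0.001, -0.001]
ft_force: [-0.1, 0.5, 4.9]
opening: 0.712
t 10.825 tcp [ 0.5428 -0.1836  0.1467] mouth z 0.1119 q7 -0.276 F [-0.1  0.5  4.9] T [ 0.02  0.12 -0.06] op 0.712
axis [-2.2e-03  7.0e-04 -1.0e+00] yaw 73.3 xy err world mm [-0.5 -0.3] shift share [-0.0023 -0.002   0.    ]
```

```bash
python3 -m jog '[0.3,-0.001,-0.0016,0.002,0,0,-0.055,0.3,-0.001,-0.0022,0.002,0,0,-0.11,0.3,-0.001,-0.0029,0.002,0,0,-0.165,0.3,-0.001,-0.0035,0.002,0,0,-0.22,0.3,-0.001,-0.0041,0.002,0,0,-0.275,0.3,-0.001,-0.0047,0.002,0,0,-0.33]'; python3 st.py
```

```text
time: 11.58
tool_pos: [0.5422, -0.1834, 0.1467]
orientation: [0.718, 0.696, -0.0, -0.001]
ft_force: [-1.1, 0.2, 3.2]
opening: 0.708
t 11.575 tcp [ 0.5422 -0.1834  0.1467] mouth z 0.1119 q7 -0.039 F [-1.1  0.2  3.2] T [ 0.13  0.15 -0.11] op 0.708
axis [-1.4e-03  6.0e-04 -1.0e+00] yaw 88.3 xy err world mm [-0.7 -0.3] shift share [-0.0016 -0.0032  0.    ]
```

```bash
python3 -m jog '[0.3,-0.001,-0.003,0.003,0,0,-0.055,0.3,-0.001,-0.004,0.003,0,0,-0.11,0.3,-0.001,-0.005,0.003,0,0,-0.165,0.3,-0.001,-0.006,0.003,0,0,-0.22,0.3,-0.001,-0.0065,0.003,0,0,-0.275,0.3,-0.001,-0.007,0.003,0,0,-0.33]'; python3 st.py
```

```text
time: 12.32
tool_pos: [0.5414, -0.1835, 0.1466]
orientation: [0.621, 0.784, 0.0, -0.0]
ft_force: [-0.3, 1.0, 2.8]
opening: 0.712
t 12.325 tcp [ 0.5414 -0.1835  0.1466] mouth z 0.1118 q7 0.198 F [-0.3  1.   2.8] T [ 0.36 -0.12 -0.07] op 0.712
axis [-2.e-04  5.e-04 -1.e+00] yaw 103.2 xy err world mm [-0.6 -0.3] shift share [-0.0006 -0.003  -0.    ]
```

```bash
python3 -m jog '[0.3,-0.001,-0.003,0.004,0,0,-0.055,0.3,-0.001,-0.004,0.004,0,0,-0.11,0.3,-0.001,-0.005,0.004,0,0,-0.165,0.3,-0.001,-0.006,0.004,0,0,-0.22,0.3,-0.001,-0.0065,0.004,0,0,-0.275,0.3,-0.001,-0.007,0.004,0,0,-0.33]'; python3 st.py
```

```text
time: 13.08
tool_pos: [0.5401, -0.184, 0.1458]
orientation: [0.514, 0.858, 0.0, -0.0]
ft_force: [-0.5, -0.2, -0.3]
opening: 0.714
t 13.075 tcp [ 0.5401 -0.184   0.1458] mouth z 0.111 q7 0.434 F [-0.5 -0.2 -0.3] T [-0.01  0.06  0.02] op 0.714
axis [-1.e-04  4.e-04 -1.e+00] yaw 118.1 xy err world mm [0.  0.1] shift share [0.0005 0.0004 0.    ]
```

Force fell to zero and z dropped below the pin tops, so the keyways are at the pins. I'll push straight down gently to test.

```bash
python3 -m jog '[0.3,0,0,0.005,0,0,0,0.3,0,0,0.01,0,0,0,0.3,0,0,0.015,0,0,0,0.3,0,0,0.015,0,0,0]'; python3 st.py
```

```text
time: 13.58
tool_pos: [0.54, -0.184, 0.1427]
orientation: [0.514, 0.858, 0.0, -0.0]
ft_force: [-0.2, 0.7, -0.8]
opening: 0.711
t 13.575 tcp [ 0.54   -0.184   0.1427] mouth z 0.1079 q7 0.431 F [-0.2  0.7 -0.8] T [ 0.06 -0.03 -0.01] op 0.711
axis [-3.e-04  4.e-04 -1.e+00] yaw 118.1 xy err world mm [0.1 0.1] shift share [0.0002 0.0005 0.    ]
```

It entered freely. Now down onto the ring and home.

```bash
python3 -m jog '[0.3,0,0,0.01,0,0,0,0.3,0,0,0.02,0,0,0,0.3,0,0,0.03,0,0,0,0.3,0,0,0.04,0,0,0,0.3,0,0,0.045,0,0,0,0.3,0,0,0.047,0,0,0,0.3,0,0,0.047,0,0,0]'; python3 st.py
```

```text
time: 14.45
tool_pos: [0.5401, -0.184, 0.1335]
orientation: [0.514, 0.858, 0.0, -0.0]
ft_force: [-1.9, 0.1, 5.9]
opening: 0.711
t 14.45 tcp [ 0.5401 -0.184   0.1335] mouth z 0.0987 q7 0.422 F [-1.9  0.1  5.9] T [-0.06  0.68 -0.01] op 0.711
axis [-1.e-04  3.e-04 -1.e+00] yaw 118.1 xy err world mm [0.  0.1] shift share [0.0006 0.0003 0.    ]
```

```bash
python3 -m jog '[0.3,0,0,0.006,0,0,0,0.3,0,0,0.01,0,0,0,0.3,0,0,0.013,0,0,0,0.3,0,0,0.013,0,0,0,0.3,0,0,0.013,0,0,0]'; python3 st.py
```

```text
time: 15.08
tool_pos: [0.5403, -0.1842, 0.1326]
orientation: [0.514, 0.858, -0.0, 0.0]
ft_force: [-11.7, 1.3, 32.7]
opening: 0.705
t 15.075 tcp [ 0.5403 -0.1842  0.1326] mouth z 0.0978 q7 0.419 F [-11.7   1.3  32.7] T [ 0.25  3.05 -0.05] op 0.705
axis [ 4.0e-04 -1.2e-03 -1.0e+00] yaw 118.1 xy err world mm [-0.2  0.3] shift share [ 0.002  -0.0002 -0.    ]
```

At the stop (97.8 mm) with a hard push. I'll ease it to a moderate one, hold, and check visually.

```bash
python3 -m jog '[0.3,0,0,0.004,0,0,0,0.3,0,0,0.004,0,0,0,0.3,0,0,0.004,0,0,0,0.3,0,0,0.004,0,0,0,0.3,0,0,0.004,0,0,0,0.3,0,0,0.004,0,0,0]'; python3 st.py
python3 - <<'E'
from h import *
s=manip.camera("scene");u,v=map(int,proj(s,[.541,-.187,.1]))
cv2.imwrite("pics/p6.png",np.clip(cv2.resize(s["image"][v-60:v+60,u-80:u+80],None,fx=4.5,fy=4.5,interpolation=cv2.INTER_CUBIC)*1.3,0,255).astype(np.uint8)[:,:,::-1])
w=manip.camera("wrist")
import lidfit; lidfit.lidfit(w,manip.observe())
E
python3 st.py
```

```text
time: 15.82
tool_pos: [0.5403, -0.1842, 0.1327]
orientation: [0.514, 0.858, -0.001, 0.001]
ft_force: [-8.7, 2.0, 20.4]
opening: 0.706
t 15.825 tcp [ 0.5403 -0.1842  0.1327] mouth z 0.0979 q7 0.419 F [-8.7  2.  20.4] T [ 0.32  2.17 -0.  ] op 0.706
axis [ 2.0e-04 -1.9e-03 -1.0e+00] yaw 118.1 xy err world mm [-0.2  0.3] shift share [ 0.0017 -0.     -0.    ]
gray 195 [  251   269   136   115 12280]
c [ 0.541  -0.1866] r 0.0244 resid 0.00013 lid in tool xy [-0.0024 -0.0005  0.    ] 271
t 15.925 tcp [ 0.5403 -0.1842  0.1328] mouth z 0.098 q7 0.419 F [-7.8  2.2 19.4] T [ 0.32  2.15 -0.06] op 0.711
axis [ 2.0e-04 -1.9e-03 -1.0e+00] yaw 118.1 xy err world mm [-0.2  0.3] shift share [ 0.0017  0.     -0.    ]
```

View pics/p6.png

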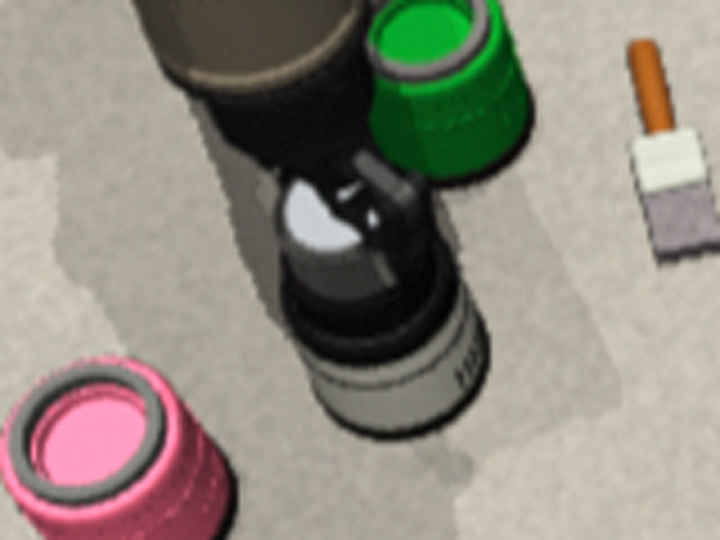

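The lid sits flush on the grinder's shoulder, the ring is hidden, and the look-alikes and brush are undisturbed. The disc sits in the same wrist-view pixels as after the lift, so the lid has not slipped in the grip. Handing in while holding.

```bash
python3 -c "
from plant import manip
print(manip.close_job())"
```

```text
the job is handed in; nothing more can be done
None
```

I picked up the grey and black lid by its collar, set it over the grinder's cup and turned it about 60° under 3–5 N until it dropped over the pins. I then pushed it home and handed in while still gripping and pressing, at about 16 s of the 58 s allowed.

**Last checks:**
- **Height:** the lid's lower edge is at 98.0 mm, where 98 mm is home. This is worked out from the tool height and the grasp.
- **Push:** it holds at about 19 N downward, above the spring's 8.1 N at its stop. There is also about 8 N sideways.
- **Grip:** the lid's top covers almost the same wrist-camera pixels as right after the lift, so it has not slipped in the gripper.
- **Surroundings:** the final scene crop shows the lid flush on the grinder, with the brush and the green and pink look-alikes untouched. I did not picture the mug, the jar or the blue look-alike again at the end; the arm's path stayed clear of the mug and the jar, and the last wrist view, after the lift, showed the blue one undisturbed.

**Disagreements:**
- The cameras put the grinder's axis up to 2.7 mm apart, so I aimed at about their mean and the lid went on without jamming.
- The push peaked at 33 N (about 35 N with the sideways part) before I eased it.

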